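Take the round-knobbed clamp dog out of the T-slot board

TASK

On the pottery bench, a clamping board has two parallel T-slots, each holding one loose stop. Slide the stop with the round knob along its slot to the open end of the board, lift it out there and set it down upright in the plywood tray without dropping it. Leave the stop with the flat blade-shaped head where it is in the other slot.

Things in the scene. Friction and masses are not known exactly. Their poses are not given: they have to be found in the camera images.
- dog_knob (a point): The stop to take out: upright round black knob, 34 mm dia, 48 mm tall, on a 14 mm dia neck and a square steel foot 38 x 38 x 9 mm; 72 mm tall in all, about 0.2 kg, loose in either slot of the board. Point: middle of the knob on its axis, 50 mm above the foot's underside, 22 mm below the top. z up, x along the slot.
- blade_head (a point): The other stop, to be left alone: same foot, neck and height, but its black head is a flat upright blade 56 mm long (along the slot, its x) and 15 mm thick. The point is the middle of the head, 50 mm above the underside of the foot.
- board: Fixed board, 250 (x) by 180 mm (y), origin centre of underside. T-slots along x at y = +50 and -50 mm, slot floor at z = 6 mm. Lips (z 18 to 24 mm, 22 mm gap; channel 46 mm wide) cover x = -125 to +45 mm: a stop there only slides, easily, 4 mm side play. Open end is +x: bare floor from +45 to +125 mm; past x = +66 mm a stop lifts straight out. Stops start at x = -80 to -20 mm.
- tray_in (a point): Centre of the inner floor of the plywood tray, 5 mm above the bench. The tray is fixed, 150 x 150 mm outside, 140 x 140 mm inside, walls 5 mm thick, rim 25 mm above the bench.

How it is judged:
On the way, in this order (a step that is already met when the one before it is completed fails the run):
1. the round-knobbed stop has been slid along its slot to the open end, clear of the lips, still down at the level of the board's floor (within 10 mm) (x of dog_knob in the frame of board between 0.062 and 0.16 m and z of dog_knob in the frame of board between 0.046 and 0.066 m and y of dog_knob in the frame of board between -0.075 and 0.075 m).
2. it has been lifted out, its foot more than 20 mm above the board's floor (z of dog_knob in the frame of board above 0.076 m), for 0.1 s.
3. it has been lowered into the tray while still held (foot within 8 mm of the tray floor) (x of dog_knob in the frame of tray_in between -0.06 and 0.06 m and y of dog_knob in the frame of tray_in between -0.06 and 0.06 m and z of dog_knob in the frame of tray_in below 0.058 m and contact force between the fingers and dog above 0.5 N).
At the end, for the whole second after the job is handed in: The round-knobbed stop stands in the tray on its foot (foot within 8 mm of the tray floor), upright within 10 degrees and at rest, and the blade-headed stop is within 15 mm of where it began (x of dog_knob in the frame of tray_in between -0.06 and 0.06 m and y of dog_knob in the frame of tray_in between -0.06 and 0.06 m and z of dog_knob in the frame of tray_in between 0.042 and 0.058 m and angle between dog_knob's own z axis and vertical below 0.17 rad and linear speed of dog below 0.02 m/s and distance of blade_head from where it was at the start of the episode below 0.015 m); the robot touches nothing.
It fails at once if the blade-headed stop is moved by more than 15 mm (distance of blade_head from where it was at the start of the episode above 0.015 m).
It also fails if it takes over 45 s, if anything falls off the work surface, if the arm or the gripper's body presses on something with over 40 N, if the wrist force passes 120 N, or if a joint passes its speed limit or range.

ROBOT

A 6-joint arm with a two-finger parallel gripper is mounted at the origin on the work surface. World frame = base frame: x ahead of the robot, y to its left, z up, the work surface at z = 0. Lengths are in m, angles in rad, forces in N, time in s.
With the tool pointing down it reaches from about 0.375 to 0.9 m from the base axis. Payload 3.1 kg.
Tool frame: the origin (TCP) lies midway between the tips of the shut fingers; the grasp point (between the pads) lies 19 mm behind it; z points along the fingers, y is the line along which they close (so a half turn about z gives the same grasp; the last joint's range is limited). The gripper opens to 85 mm and grips with 20 to 120 N. Pads are 22 mm wide; open, the fingers measure 114 mm over their backs; the gripper's body (76 mm by 85 mm) begins 54 mm behind the grasp point. The pads swing forward as they close: fully open they stand 13 mm farther back than shut.
Start: joints at [1.075, 0.527, 1.433, -0, 1.181, -0.178], TCP at [0.195, 0.594, 0.231] pointing down, gripper open.
Joint ranges: [-3.08, 3.08], [-0.75, 2.2], [0.22, 2.44], [-1.43, 4.57], [0, 2.65], [-2.85, 2.85]. Speed limits (rad/s): [2.79, 2.79, 3.14, 3.14, 3.14, 3.14].

INTERFACE

Orientations are given as a unit quaternion [x, y, z, w].
In Python, from station import manip gives the robot as it stands.
- The arm moves only by the tool step_arm, never from a script. Its argument "targets" is text: rows parted by semicolons, each of 4 numbers parted by spaces: the shift along the tool's x, y, z in mm, then the turn about the tool's z in degrees. A call has 1 to 12 rows; each row is the pose to reach, as a shift and turn from the pose commanded when the call began, along the tool's axes at that moment; what a row does not reach only later rows make up. A row lasts 1/10 s, in which the tool goes at most 50 mm and 8.59 degrees, less where a joint would pass 70% of its speed; a pose out of reach is approached as far as the arm can. A call with a gripper value outside its range is refused whole. "gripper" is the closure, from 0 (fully open) to 1 (shut), set as the call begins (left out, the last holds). The fingers move at their own pace and stop on an object; "squeeze" is the grip in N (left out, the last holds). Time passes only in rows, so rows that repeat a pose let the fingers close. It gives the time, the measured TCP pose, the force, the opening and the grip force at its end, in the units of the state.
- manip.sense(): the state, without advancing time (a new reading comes with each control period).
- manip.snapshot(name): name is "scene" or "top"; returns the picture (420x560x3 uint8, red, green, blue); there is no depth.
- manip.get_calibration(name): a dict with "fov_y" (degrees; the focal length in pixels is half the picture's height over the tangent of half this angle, whatever the lens; pixels are square), "cx", "cy" (the principal point, pixels), "extrinsics" (4x4, takes a point from camera to world coordinates). Camera axes: x right, y down, z forward; pixel columns grow to the right and rows downward; lengths in m; the calibration is good to about 2 mm. A picture is of the moment at which its call begins. get_calibration takes no time and is no camera call.
- manip.sign_off(): hands the job in; it is judged then, once.
Trained networks look in the newest picture that a camera, given by its name, has taken for a name from the list of things; names that differ only in an ending like _2 or _b are one class to them, and where a whole thing is asked for, a point or a joint stands for the part that bears it (a point fixed in the world has none). Each returns a list of dicts, best first, with "p" (0 to 1); they miss things now and then, are a little off and sometimes report something else, mostly with a low value. They report only what shows in the picture. A call takes as long as a camera call.
- manip.recognise(camera, query): "position" ([column, row] in pixels, amid what is visible of it).
- manip.masks_of(camera, query): "pixels" (420x560 bool, what is visible of it) and "position" ([column, row] in pixels, amid what is visible of it).
- manip.mark_of(camera, query): "position" ([column, row] in pixels: a listed point, or the origin of a listed thing).
The state is a dict: "t": time; "q": joint angles; "qd": joint speeds; "tau": joint torques, N m; "tcp_pos": TCP position; "tool_rot": TCP orientation; "force": force on the tool from outside, world axes, zero at the start; "ft_torque": the same for the moment, N m; "finger_gap": opening from 0.0 (shut) to 1.0 (fully open); "gripper_force": force on a finger pad.
Only numpy, scipy, OpenCV 4.12 (cv2) and the standard library are available. Lean on these libraries where they do the work, as an engineer would, in place of code of your own. Each camera call takes 0.05 s, during which the arm holds its last target. There are 200 camera calls.

## Working session

There is one attempt and no reset: what is moved stays moved. The work goes in short steps, Python scripts to look and compute and a tool call to move; the robot and the scene stay as the last step left them, time stands still between calls to the robot, and variables do not carry over. Pictures are saved under pics/ and viewed, at most 10 in all, crops included, and the job is handed in when it is done.

Besides the shell and the picture viewer there is one more tool, called after "Emit:" in YAML: its name, and indented under it one key for each argument. step_arm: Moves the arm, as the interface text tells. Its arguments: {"type":"object","properties":{"targets":{"type":"string"},"gripper":{"type":"number"},"squeeze":{"type":"number"}},"required":["targets"]}

```bash
mkdir -p pics; cat > h.py <<'E'
import numpy as np, cv2
from station import manip
def ray(cam,px):
    c=manip.get_calibration(cam); f=210/np.tan(np.radians(c["fov_y"])/2)
    T=np.array(c["extrinsics"]); d=T[:3,:3]@np.array([(px[0]-c["cx"])/f,(px[1]-c["cy"])/f,1]); return T[:3,3],d/np.linalg.norm(d)
def onz(cam,px,z):
    o,d=ray(cam,px); return o+d*(z-o[2])/d[2]
def tri(p1,p2):
    A=np.zeros((3,3));b=np.zeros(3);R=[ray("scene",p1),ray("top",p2)]
    for o,d in R: P=np.eye(3)-np.outer(d,d);A+=P;b+=P@o
    x=np.linalg.solve(A,b); return x,[np.linalg.norm(np.cross(x-o,d)) for o,d in R]
def save(cam,n): cv2.imwrite(f"pics/{n}.png",manip.snapshot(cam)[:,:,::-1])
E
python3 - <<'E'
from h import *
np.set_printoptions(precision=4,suppress=True)
save("scene","s0");save("top","t0")
for q in ["dog_knob","blade_head","board","tray_in"]:
    r={}
    for c in ["scene","top"]:
        r[c]=manip.mark_of(c,q)
        print(q,c,[(np.round(d["position"],1),round(d["p"],2)) for d in r[c][:3]])
    if r["scene"] and r["top"]: print(tri(r["scene"][0]["position"],r["top"][0]["position"]))
s=manip.sense();print(s["t"],s["tcp_pos"],s["tool_rot"])
im=np.hstack([cv2.imread("pics/s0.png"),cv2.imread("pics/t0.png")])
E
```

```text
dog_knob scene [(array([378.3, 309. ]), 0.63)]
dog_knob top [(array([139.6, 188.5]), 0.9)]
(array([0.6047, 0.2075, 0.057 ]), [np.float64(0.0035777708038913594), np.float64(0.0035777708038913078)])
blade_head scene [(array([407.7, 273.5]), 0.75)]
blade_head top [(array([134.9, 249.2]), 0.81)]
(array([0.5019, 0.2138, 0.042 ]), [np.float64(0.0005005759566872973), np.float64(0.0005005759566873588)])
board scene [(array([364. , 289.2]), 0.61)]
board top [(array([170.5, 214.2]), 0.93)]
(array([ 0.5667,  0.1645, -0.0044]), [np.float64(0.0009484775030197962), np.float64(0.0009484775030197335)])
tray_in scene [(array([226.8, 144.3]), 0.7)]
tray_in top [(array([427. , 252.8]), 0.63)]
(array([ 0.4935, -0.3011,  0.0027]), [np.float64(0.0021939265799183877), np.float64(0.00219392657991842)])
0.5 [0.1947 0.5939 0.2313] [ 0.1577  0.9875 -0.     -0.    ]
```

View pics/t0.png

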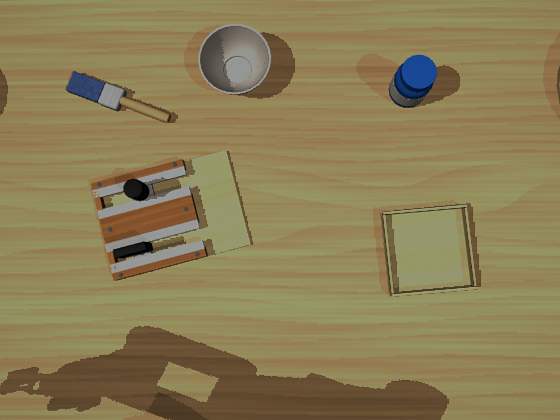

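View pics/s0.png

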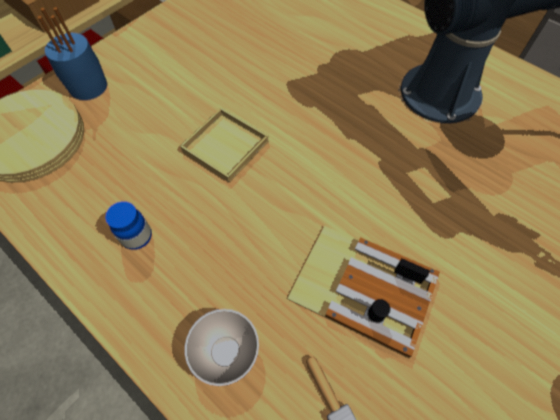

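The top view shows the board with its open end (bare floor) to the image right at (240,197). The knob is at (137,189) in the far slot, the blade at (133,250) in the near slot, and the tray at (430,250). The scene view agrees.

```bash
python3 - <<'E'
from h import *
np.set_printoptions(precision=4,suppress=True)
for p,z in [((228,151),.006),((251,243),.006),((91,182),.024),((115,279),.024)]: print(onz("top",p,z))
for c in["top","scene"]:
  for q,z in[("dog_knob",.056),("blade_head",.056),("tray_in",.005)]:
    print(c,q,onz(c,manip.mark_of(c,q)[0]["position"],z))
  m=manip.masks_of(c,"board")[0]["pixels"].astype(np.uint8)
  cn,_=cv2.findContours(m,0,1);k=max(cn,key=cv2.contourArea)
  b=cv2.boxPoints(cv2.minAreaRect(k)) ; print(c,b.tolist()); print(np.array([onz(c,x,.012) for x in b]))
  m=manip.masks_of(c,"dog_knob")[0]["pixels"];ys,xs=np.nonzero(m);print("mask",xs.min(),xs.max(),ys.min(),ys.max())
im=cv2.imread("pics/t0.png")[130:300,70:270];cv2.imwrite("pics/t0c.png",cv2.resize(im,None,fx=3.5,fy=3.5,interpolation=2))
E
```

```text
[0.6826 0.0572 0.006 ]
[0.5133 0.0143 0.006 ]
[0.6234 0.3021 0.024 ]
[0.4497 0.2537 0.024 ]
top dog_knob [0.6065 0.2046 0.056 ]
top blade_head [0.5013 0.2102 0.056 ]
top tray_in [ 0.4947 -0.3023  0.005 ]
top [[87.4706039428711, 181.88238525390625], [226.05885314941406, 147.23532104492188], [251.17648315429688, 247.70590209960938], [112.58824157714844, 282.35296630859375]]
[[0.6255 0.3132 0.012 ]
 [0.6884 0.0601 0.012 ]
 [0.5046 0.0135 0.012 ]
 [0.4434 0.2618 0.012 ]]
mask 123 153 179 200
scene dog_knob [0.6023 0.2106 0.056 ]
scene blade_head [0.509  0.2135 0.056 ]
scene tray_in [ 0.4934 -0.2977  0.005 ]
scene [[286.67694091796875, 299.7406005859375], [326.3953857421875, 217.4667510986328], [448.88330078125, 276.598876953125], [409.16485595703125, 358.87274169921875]]
[[0.6895 0.0653 0.012 ]
 [0.4953 0.0107 0.012 ]
 [0.4386 0.2791 0.012 ]
 [0.625  0.3052 0.012 ]]
mask 364 389 299 323
```

View pics/t0c.png

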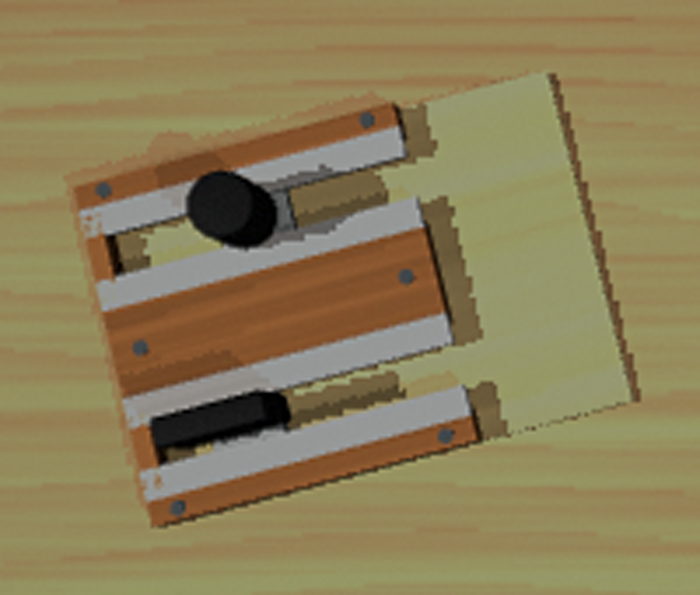

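The crop shows the board corners, lip ends and slot edges clearly, so I'll fit the board pose to them.

```bash
python3 - <<'E'
from h import *
from scipy.optimize import least_squares
np.set_printoptions(precision=4,suppress=True)
C=[((550,72),(.125,.09,.006)),((638,400),(.125,-.09,.006)),((70,178),(-.125,.09,.024)),((152,525),(-.125,-.09,.024)),((396,103),(.045,.09,.024)),((480,440),(.045,-.09,.024)),
((405,157),(.045,.061,.024)),((420,198),(.045,.039,.024)),((453,345),(.045,-.039,.024)),((468,388),(.045,-.061,.024))]
P=[onz("top",(70+u/3.5,130+v/3.5),b[2])[:2] for (u,v),b in C];B=np.array([b[:2] for _,b in C])
R=lambda a:np.array([[np.cos(a),-np.sin(a)],[np.sin(a),np.cos(a)]])
f=lambda x:(B@R(x[2]).T+x[:2]-P).ravel()
r=least_squares(f,[.57,.16,-1.8]);x=r.x
print(x,np.degrees(x[2]),np.round(r.fun*1000,1))
# knob top circle centre in crop ~(222,205), z=.078
for k,p,z in[("knobtop",(220,205),.078),]:
  w=onz("top",(70+p[0]/3.5,130+p[1]/3.5),z);print(k,w,R(x[2]).T@(w[:2]-x[:2]))
for w in[(.6065,.2046),(.6023,.2106),(.5013,.2102),(.509,.2135)]: print(R(x[2]).T@(np.array(w)-x[:2]))
s=manip.sense();from scipy.spatial.transform import Rotation as Ro
T=Ro.from_quat(s["tool_rot"]).as_matrix();print(T)
for bx in(-.06,-.05,.0,.08):
  w=x[:2]+R(x[2])@[bx,.05];print(bx,w,T.T@(np.r_[w,.037]-s["tcp_pos"])*1000)
d=R(x[2])[:,0];print("slot dir in tool",T.T@np.r_[d,0])
w=x[:2]+R(x[2])@[.045,.05]
E
```

```text
[ 0.566   0.1576 -1.3205] -75.66070945248555 [ 0.7 -0.1 -1.2  2.2 -3.3 -3.  -0.1 -0.   0.6  0.2 -0.4  1.   0.7 -1.9
  0.7  0.7  0.8 -0.7  1.4  1.8]
knobtop [0.6032 0.2097 0.078 ] [-0.0413  0.049 ]
[-0.0355  0.0509]
[-0.0424  0.0483]
[-0.067  -0.0496]
[-0.0683 -0.0414]
[[-0.9502  0.3115  0.    ]
 [ 0.3115  0.9502 -0.    ]
 [-0.     -0.     -1.    ]]
-0.06 [0.5996 0.2281] [-498.7048 -221.4645  194.3203]
-0.05 [0.6021 0.2184] [-504.0763 -229.8994  194.3205]
0.0 [0.6144 0.1699] [-530.9339 -272.0736  194.3211]
0.08 [0.6343 0.0924] [-573.9062 -339.5524  194.3222]
slot dir in tool [-0.5372 -0.8435  0.    ]
```

Emit:
step_arm:
  targets: "-509 -237.5 0 -32.5;-509 -237.5 0 -32.5;-509 -237.5 0 -32.5;-509 -237.5 0 -32.5;-509 -237.5 0 -32.5;-509 -237.5 0 -32.5;-509 -237.5 0 -32.5;-509 -237.5 0 -32.5;-509 -237.5 0 -32.5;-509 -237.5 0 -32.5;-509 -237.5 0 -32.5;-509 -237.5 0 -32.5"
  gripper: 0

```text
t: 2.2
tcp_pos: [0.6079, 0.2061, 0.2314]
tool_rot: [-0.123, 0.992, -0.001, 0.001]
force: [-0.2, 1.0, 1.1]
finger_gap: 1.004
gripper_force: 0.0
```

Emit:
step_arm:
  targets: "0 0 40 0;0 0 80 0;0 0 100 0;0 0 100 0;0 0 100 0"

```text
t: 2.7
tcp_pos: [0.6044, 0.2101, 0.1315]
tool_rot: [-0.125, 0.992, 0.0, -0.0]
force: [0.3, 0.0, 0.3]
finger_gap: 1.001
gripper_force: 0.0
```

```bash
python3 - <<'E'
from h import *
s=manip.sense();print(s["t"],s["tcp_pos"],s["tool_rot"],s["qd"])
a=manip.snapshot("scene")[200:400,260:480];b=manip.snapshot("top")[110:310,60:280]
cv2.imwrite("pics/n1.png",cv2.resize(np.hstack([a,b])[:,:,::-1],None,fx=1.8,fy=1.8,interpolation=2))
E
```

```text
2.7 [0.60441423 0.21009472 0.13154996] [-1.25161044e-01  9.92136436e-01  6.43583424e-05 -4.05184971e-05] [ 0.00211607 -0.03112246 -0.02634812  0.0002624  -0.00252039  0.0016433 ]
```

View pics/n1.png

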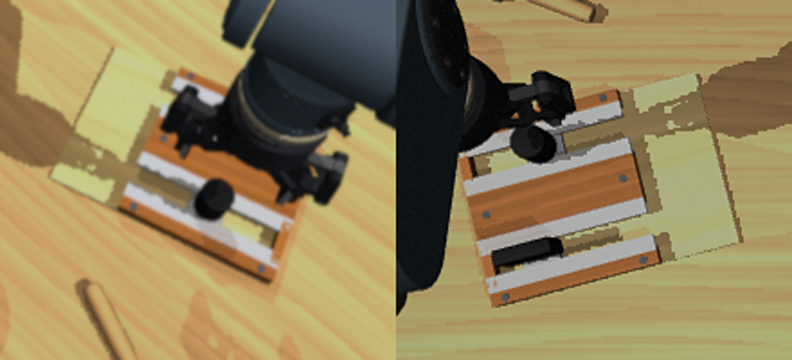

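Left (scene): the knob at (212,198) lies between the fingers along the slot, once parallax is allowed for. Right (top): the finger line is parallel to the slot and the blade at (525,250) is untouched. I'll descend now.

Emit:
step_arm:
  targets: "0 0 40 0;0 0 70 0;0 0 85 0;0 0 94 0;0 0 94 0"

```text
t: 3.3
tcp_pos: [0.6046, 0.2098, 0.0373]
tool_rot: [-0.125, 0.992, 0.0, 0.0]
force: [0.2, -0.9, 0.3]
finger_gap: 0.999
gripper_force: 0.0
```

Emit:
step_arm:
  targets: "0 0 0 0;0 0 0 0;0 0 0 0;0 0 0 0;0 0 0 0;0 0 0 0;0 0 0 0;0 0 0 0"
  gripper: 1
  squeeze: 40

```text
t: 4.1
tcp_pos: [0.605, 0.2098, 0.0384]
tool_rot: [-0.125, 0.992, 0.0, 0.001]
force: [-1.1, 0.6, 6.1]
finger_gap: 0.389
gripper_force: 39.8
```

Emit:
step_arm:
  targets: "0 -8 0 0;0 -20 0 0;0 -30 0 0;0 -40 0 0;0 -40 0 0"

```text
t: 4.6
tcp_pos: [0.6154, 0.1702, 0.0384]
tool_rot: [-0.124, 0.992, -0.0, 0.001]
force: [-0.1, -0.6, 6.0]
finger_gap: 0.388
gripper_force: 40.1
```

Emit:
step_arm:
  targets: "0 -15 0 0;0 -30 0 0;0 -45 0 0;0 -60 0 0;0 -75 0 0;0 -85 0 0;0 -90 0 0;0 -90 0 0;0 -90 0 0"

```text
t: 5.5
tcp_pos: [0.6375, 0.0833, 0.0384]
tool_rot: [-0.125, 0.992, -0.0, 0.001]
force: [-0.6, -0.3, 5.4]
finger_gap: 0.384
gripper_force: 40.1
```

```bash
python3 - <<'E'
from h import *
R=lambda a:np.array([[np.cos(a),-np.sin(a)],[np.sin(a),np.cos(a)]])
s=manip.sense();print(s["tcp_pos"],R(-1.3205).T@(np.array(s["tcp_pos"])[:2]-[.566,.1576]))
a=manip.snapshot("scene")[180:380,240:460];b=manip.snapshot("top")[110:310,60:280]
cv2.imwrite("pics/n2.png",cv2.resize(np.hstack([a,b])[:,:,::-1],None,fx=1.8,fy=1.8,interpolation=2))
E
```

```text
[0.6375369  0.08332233 0.03843162] [0.08968216 0.05090983]
```

View pics/n2.png

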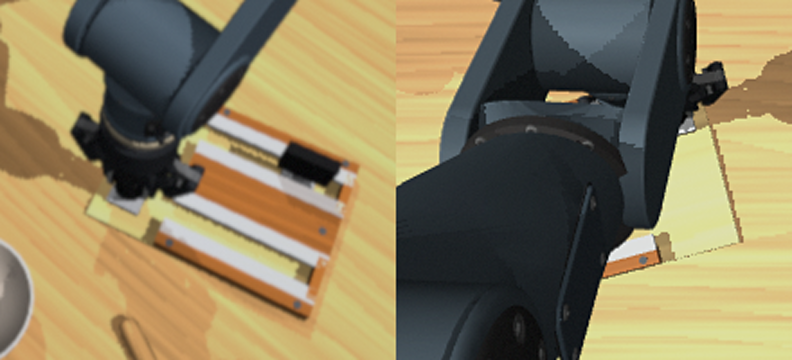

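Left: the foot sits on bare floor near (125,203), well clear of the lips, and the blade at (310,165) is unmoved. I'll lift it.

Emit:
step_arm:
  targets: "0 0 -8 0;0 0 -22 0;0 0 -40 0;0 0 -60 0;0 0 -75 0;0 0 -80 0;0 0 -80 0"
  squeeze: 50

```text
t: 6.3
tcp_pos: [0.637, 0.0837, 0.1184]
tool_rot: [-0.125, 0.992, -0.0, 0.001]
force: [0.4, 0.1, -2.3]
finger_gap: 0.382
gripper_force: 49.7
```

Emit:
step_arm:
  targets: "10 -14 0 0;30 -43 0 0;54 -78 0 0;80 -115 0 0;106 -152 0 0;132 -189 0 0;158 -226 0 0;184 -264 0 0;208 -299 0 0;225 -323 0 0;234 -336 0 0;234 -336 0 0"

```text
t: 7.5
tcp_pos: [0.4917, -0.3018, 0.1166]
tool_rot: [-0.123, 0.992, 0.0, -0.0]
force: [1.0, 0.8, -0.7]
finger_gap: 0.388
gripper_force: 49.9
```

```bash
python3 - <<'E'
from h import *
s=manip.sense();print(s["tcp_pos"],s["finger_gap"],s["gripper_force"])
a=manip.snapshot("scene")[40:240,130:350];b=manip.snapshot("top")[150:350,320:540]
cv2.imwrite("pics/n3.png",cv2.resize(np.hstack([a,b])[:,:,::-1],None,fx=1.8,fy=1.8,interpolation=2))
E
```

```text
[ 0.49170905 -0.30177353  0.11656954] 0.3880736792960351 49.896512031555176
```

View pics/n3.png

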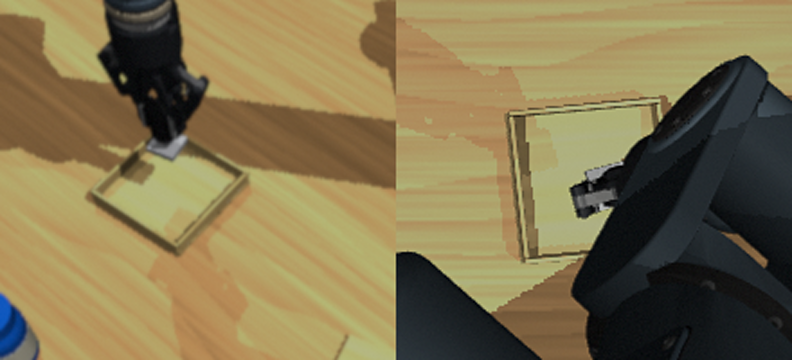

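The stop is held level: its foot shows at (167,147) in the left view and (605,180) in the right, over the tray's middle. I'll lower it.

Emit:
step_arm:
  targets: "0 0 15 0;0 0 35 0;0 0 52 0;0 0 64 0;0 0 70 0;0 0 74 0;0 0 76 0;0 0 76 0;0 0 76 0"

```text
t: 8.5
tcp_pos: [0.4934, -0.3001, 0.0419]
tool_rot: [-0.125, 0.992, -0.0, 0.0]
force: [-0.3, 0.3, -0.9]
finger_gap: 0.389
gripper_force: 49.9
```

Emit:
step_arm:
  targets: "0 0 1 0;0 0 2 0;0 0 3 0;0 0 4 0;0 0 5 0;0 0 5 0"

```text
t: 9.1
tcp_pos: [0.4931, -0.2999, 0.0374]
tool_rot: [-0.125, 0.992, -0.0, 0.0]
force: [-2.2, 0.5, 6.9]
finger_gap: 0.381
gripper_force: 50.7
```

Emit:
step_arm:
  targets: "0 0 0 0;0 0 0 0;0 0 0 0;0 0 0 0;0 0 0 0;0 0 0 0"
  gripper: 0.2

```text
t: 9.7
tcp_pos: [0.4931, -0.2998, 0.0362]
tool_rot: [-0.125, 0.992, 0.0, -0.0]
force: [-0.6, -0.1, -0.3]
finger_gap: 0.804
gripper_force: 0.0
```

Emit:
step_arm:
  targets: "0 0 -10 0;0 0 -30 0;0 0 -60 0;0 0 -95 0;0 0 -130 0;0 0 -150 0;0 0 -150 0;0 0 -150 0"

```text
t: 10.5
tcp_pos: [0.493, -0.2997, 0.1869]
tool_rot: [-0.125, 0.992, -0.0, 0.0]
force: [0.0, -0.3, 0.2]
finger_gap: 0.803
gripper_force: 0.0
```

```bash
python3 - <<'E'
from h import *
s=manip.sense();print(s["t"],s["tcp_pos"],s["force"])
A=manip.snapshot("scene");B=manip.snapshot("top")
for c in("scene","top"):
  for q in("dog_knob","blade_head"):
    r=manip.mark_of(c,q); print(c,q,[(d["position"],d["p"],onz(c,d["position"],.055)) for d in r[:1]])
a=A[40:320,130:450];b=B[130:410,240:560]
cv2.imwrite("pics/n4.png",cv2.resize(np.hstack([a,b])[:,:,::-1],None,fx=1.25,fy=1.25,interpolation=2))
E
```

```text
10.5 [ 0.49302156 -0.299692    0.18686188] [ 0.03493641 -0.27428874  0.15622001]
scene dog_knob [([223.0, 128.2], 0.6, array([ 0.48968162, -0.30554909,  0.055     ]))]
scene blade_head [([406.4, 270.6], 0.69, array([0.50524048, 0.20838371, 0.055     ]))]
top dog_knob [([431.9, 254.6], 0.68, array([ 0.49059578, -0.29785318,  0.055     ]))]
top blade_head [([134.2, 251.3], 0.74, array([0.49769513, 0.21158508, 0.055     ]))]
```

View pics/n4.png

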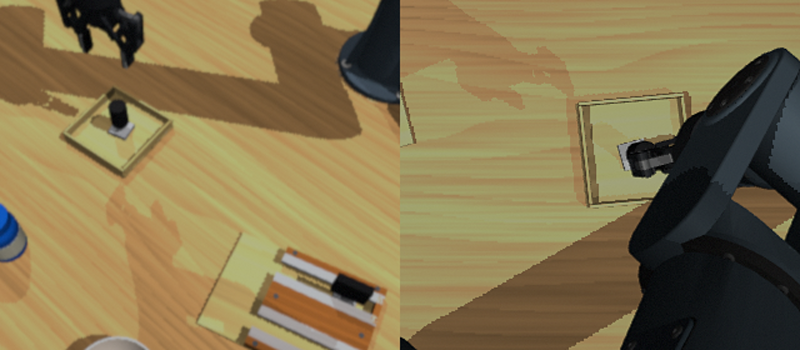

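The stop stands upright in the middle of the tray at (118,118) in the left view. The gripper is clear and the blade is where it was.

```bash
python3 -c "from station import manip;print(manip.sign_off())"
```

```text
the job is handed in; nothing more can be done
None
```

The round-knobbed stop was slid to the open end, lifted out and set down upright in the middle of the tray; the blade-headed stop still shows in its original place, and the job was handed in at about 11 s of the 45 s allowed, with no verdict returned.

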